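# Shut the beam and lift the lens tube with tongs

### The arm

A 6-joint arm with a two-finger parallel gripper is mounted at the origin on the work surface. World frame = base frame: x ahead of the robot, y to its left, z up, the work surface at z = 0. Lengths are in m, angles in rad, forces in N, time in s.
With the tool pointing down it reaches from about 0.325 to 0.9 m from the base axis. Payload 6.1 kg.
Tool frame: the origin (TCP) lies midway between the tips of the shut fingers; the grasp point (between the pads) lies arm.grip_point_offset behind it (arm.grip_point_offset is the distance from the TCP to the grasp point, in m); z points along the fingers, y is the direction in which the jaws open and shut (so a half turn about z gives the same grasp; the last joint's range is limited). The gripper opens to 87 mm and grips with 3 to 60 N. Pads are 19 mm wide; open, the fingers measure 117 mm over their backs; the gripper's body (75 mm by 190 mm) begins 51 mm behind the grasp point.
Start: joints at [-1.431, 0.22, 1.526, -0, 1.395, -0.126], TCP at [0.164, -0.603, 0.223] pointing down, gripper open.
Joint ranges: [-2.98, 2.98], [-0.91, 2.08], [0.09, 2.57], [-1.24, 4.39], [0.2, 2.65], [-2.68, 2.68]. Speed limits (rad/s): [2.57, 2.57, 3.01, 3.14, 3.14, 3.14].

### API

Orientations are given as [roll, pitch, yaw] about the fixed x, y, z axes, in that order (R = Rz(yaw) Ry(pitch) Rx(roll)).
In Python, from workcell import arm gives the robot as it stands. The module is installed in compiled form; this text tells all that it offers.
- The arm moves only by the tool drive_tool, never from a script. Its argument "moves" is a list of rows, each an object of numbers: "dx", "dy", "dz": the shift along the tool's x, y, z in mm; "roll": the turn about the tool's z in units of 6 degrees (1.0 is 6 degrees). In form: [{"dx": .., "dy": .., "dz": .., "roll": ..}, ...]. A call has exactly 8 rows; each row shifts and turns the pose as measured when the row begins, along the tool's axes as they then stand; what a row does not reach is not made up. A row lasts 1/12 s, in which the tool goes at most 41.7 mm and 7.16 degrees, less where a joint would pass 70% of its speed; a pose out of reach is approached as far as the arm can. A call with a gripper value outside its range is refused whole. "claw" is the closure in counts, from 0 (fully open) to 255 (shut), set as the call begins (left out, the last holds). The fingers move at their own pace and stop on an object; the grip force is fixed at half the most. Time passes only in rows, so rows that do not move let the fingers close, or fill a call up. It gives the time, the measured TCP pose, the force and the opening at its end, in the units of the state.
- arm.read_state(): the state, without advancing time (a new reading comes with each control period).
- arm.camera(name): name is "side" or "top"; returns the picture (420x560x3 uint8, red, green, blue); there is no depth.
- arm.camera_model(name): a dict with "K" (3x3 intrinsics, pixels), "camera_from_world" (4x4, takes a point from world to camera coordinates). Camera axes: x right, y up, looking along -z (the intrinsics and any distortion apply to the point x, -y, -z); pixel columns grow to the right and rows downward; lengths in m; the calibration is good to about 2 mm. A picture is of the moment at which its call begins. camera_model takes no time and is no camera call.
- arm.close_job(): hands the job in, once; it reports no verdict.
Trained networks look in the newest picture that a camera, given by its name, has taken for a name from the list of things; names that differ only in an ending like _2 or _b are one class to them, and where a whole thing is asked for, a point or a joint stands for the part that bears it (a point fixed in the world has none). Each returns a list of dicts, best first, with "confidence" (0 to 1); they miss things now and then, are a little off and sometimes report something else, mostly with a low value. They report only what shows in the picture. A call takes as long as a camera call. They do not tell look-alikes from the thing itself.
- arm.find_in(camera, query): "rect" ([left, top, right, bottom] in pixels, round what is visible of it).
- arm.silhouettes(camera, query): "region" (420x560 bool, what is visible of it) and "rect" ([left, top, right, bottom] in pixels, round what is visible of it).
- arm.pinpoint(camera, query): "at" ([column, row] in pixels: a listed point, or the origin of a listed thing).
The state is a dict: "t": time; "joint_positions": joint angles; "dq": joint speeds; "tau": joint torques, N m; "tool_pos": TCP position; "eef_rot": TCP orientation; "contact_force": force on the tool from outside, world axes, zero at the start; "moment": the same for the moment, N m; "opening": opening from 0.0 (shut) to 1.0 (fully open).
Only numpy, scipy, OpenCV 4.12 (cv2) and the standard library are available. Lean on these libraries where they do the work, as an engineer would, in place of code of your own. Each camera call takes 0.05 s, during which the arm holds its last target. There are 200 camera calls.

### The job

First swing the laser's shutter arm all the way down until it lies in its catch. Then take the spring tongs from their rest, close their jaws on the slim lens tube and lift it off its post, without the gripper's own fingers ever touching the tube and without dropping it or disturbing the other optics and tools. Finish while holding: the tube stays upright in the tongs, at least 5 cm clear above its post, with the shutter still closed.

Things in the scene. Friction and masses are not known exactly. Their poses are not given: they have to be found in the camera images.
- shutter (a joint): Hinge angle (rad) of the shutter arm on the blue laser head's front: 0 = level in its forked catch (hard stop), grows as the free end swings up (to 1.2); starts at 0.5 to 0.95. Plain aluminium bar 104 mm long, 14 wide, 12 thick. The stiff hinge stays where it is left; about 2 N pressed down half-way along moves it.
- shutter_hinge (a point): Fixed point on the arm's hinge axis, 62 mm above the table. x: level, from hinge to catch, along the closed arm; y: level, to the laser housing, whose face is 28 mm from the arm's centre line (housing 110 mm wide, 94 high, 160 deep). Catch prongs either side of the arm 97 mm along x, 72 mm high.
- shutter_push (a point): Point on the moving arm's upper face, 50 mm from the hinge (6 mm above the hinge's height when closed): a good place to press. Closed fingers pushed straight down 50 mm from the hinge along the hinge's x axis meet the arm from any start angle and close it.
- tongs_grip (a point): Where the spring tongs are squeezed: on the midline between their two arms, half-way up (34 mm above the table on the rest). x along the midline to the jaws, z up. Width over the arms here: 60 mm relaxed, 36 mm when the arms are parallel. Each side needs about 4 N to begin closing, 5 N at 50 mm, 7 N at 36 mm; held at 50 mm the spring's own push carries the tongs.
- tongs_jaws (a point): Midway between the two rubber jaws, half-way up, 85 mm ahead of tongs_grip (same axes). Each jaw is 16 mm high, 28 mm long, with a shallow upright V groove inside that centres a round tube. Gap between jaws: 68 mm relaxed, 48 mm at 50 mm grip width; they seat on the 28 mm tube at 36 mm grip width.
- lens_center (a point): Centre (half-way up) of the slim lens tube: upright black cylinder 28 mm in diameter and 36 mm high with a glass top, about 40 g, loose, standing on a post. z along its axis. Gripping the tongs with about 20 N holds it firmly.
- post_a_top (a point): Centre of the top of the steel post under the slim tube: a fixed round plate 52 mm in diameter, 45 mm above the table.
- post_b_top (a point): Centre of the top of the other, equal post, which carries the wide lens cell.
- wide_lens_center (a point): Centre of the wide lens cell, 44 mm in diameter, 22 mm high, on the other post; leave it alone.
- iris_center (a point): Loose iris on a stand, 88 mm high, foot 70 by 26 mm; this point is 44 mm up. Leave it alone.
- driver_grip (a point): Grey-handled screwdriver lying on the table near the robot, about 25 mm high; this point is on its handle. Leave it alone.
- lens: The slim lens tube; origin at the centre of its underside.
- post_a: Post under the slim tube; origin on the table.
- tongs: The tongs: a U of steel strip 16 mm high, 190 mm long, 60 g, lying flat; the two arms swing level about the rear, symmetrically. Origin 8 mm below tongs_grip, same axes.
- jaw_left: Left arm of the tongs (left looking along its x axis to the jaws) with its jaw; origin on its hinge at the rear.
- jaw_right: Right arm of the tongs with its jaw; origin on its hinge at the rear.
- rest: The tongs' rest: two wooden bars 26 mm high, 100 mm long, crossing under the tongs 60 mm behind and 45 mm ahead of its origin, on a 4 mm plate. Origin on the table below where tongs_grip starts, within 10 mm.
Mind the look-alikes: they are no part of the job. There is more than one size of the tongs; the one meant has the size given above.

How it is judged:
By the outcome, as a careful person would: the job done as asked, in the order asked, and still so for the second after the job is handed in, while the arm keeps its last pose, push and grip.
It also fails if it takes over 61 s, if anything falls off the work surface, if the arm or the gripper's body presses on something with over 40 N, if the wrist force passes 120 N, or if a joint passes its speed limit or range.

## Working session

There is one attempt and no reset: what is moved stays moved. The work goes in short steps, Python scripts to look and compute and a tool call to move; the robot and the scene stay as the last step left them, time stands still between calls to the robot, and variables do not carry over. Pictures are saved under pics/ and viewed, about 8 in all and at most 12, crops included, and the job is handed in when it is done.

Besides the shell and the picture viewer there is one more tool, called after ">>>" as a command line: name --argument value ..., lists and objects as JSON in quotes. drive_tool: Moves the arm, as the interface text tells. Its arguments: {"type":"object","properties":{"moves":{"type":"array","items":{"type":"object","properties":{"dx":{"type":"number"},"dy":{"type":"number"},"dz":{"type":"number"},"roll":{"type":"number"}}}},"claw":{"type":"number"}},"required":["moves"]}

```bash
mkdir -p pics; python3 - <<'E'
from workcell import arm
import cv2,numpy as np
print(arm.read_state(), arm.grip_point_offset)
for c in("top","side"):
    im=arm.camera(c); cv2.imwrite(f"pics/{c}0.png",cv2.resize(im[:,:,::-1],(800,600)))
    m=arm.camera_model(c); print(c,{k:np.round(v,4).tolist() if not isinstance(v,str) else v for k,v in m.items()})
    for q in ["shutter_hinge","shutter_push","tongs_grip","tongs_jaws","lens_center","post_a_top","post_b_top","wide_lens_center","iris_center","driver_grip"]:
        print(q,[(np.round(d["at"],1).tolist(),round(d["confidence"],2)) for d in arm.pinpoint(c,q)])
E
```

```text
{'t': 0.0, 'joint_positions': array([-1.43111625e+00,  2.21217336e-01,  1.52758258e+00, -1.33163969e-05,
        1.39470550e+00, -1.26058264e-01]), 'dq': array([-0.00044415, -0.00047385,  0.00092108, -0.00050024,  0.00028085,
        0.0006729 ]), 'tau': array([ 1.11834343e-03, -4.94608998e+01, -3.87371778e+01,  6.98687718e-02,
        5.70389524e-02, -1.27375938e-04]), 'tool_pos': array([ 0.16407022, -0.60244906,  0.2214578 ]), 'eef_rot': array([-3.13969341e+00, -2.27480169e-04,  2.65740470e-01]), 'contact_force': array([0.41330347, 0.33296743, 0.00839875]), 'moment': array([ 0.03774058, -0.00202579, -0.00456665]), 'opening': 0.9978038710472493} 0.0187
top {'K': [[476.3022, 0.0, 281.9838], [0.0, 476.3022, 210.2145], [0.0, 0.0, 1.0]], 'camera_from_world': [[-0.0245, -0.9997, 0.0076, 0.0256], [0.9804, -0.0226, 0.1956, -0.5911], [-0.1953, 0.0123, 0.9807, -1.0527], [0.0, 0.0, 0.0, 1.0]]}
shutter_hinge [([127.8, 264.5], 0.94), ([217.6, 204.9], 0.67)]
shutter_push [([125.5, 247.0], 0.83), ([215.7, 204.6], 0.44)]
tongs_grip [([438.3, 277.5], 0.8), ([373.5, 272.7], 0.76), ([421.1, 198.9], 0
[... 489 characters left out ...]
, -0.4862, 0.8564, -0.1523], [-0.2829, 0.8083, 0.5163, -0.8863], [0.0, 0.0, 0.0, 1.0]]}
shutter_hinge [([262.8, 337.4], 0.66)]
shutter_push [([240.9, 317.4], 0.94)]
tongs_grip [([356.1, 192.0], 0.85), ([303.1, 167.5], 0.62), ([369.0, 174.2], 0.58)]
tongs_jaws [([392.7, 174.1], 0.94), ([321.6, 184.4], 0.84), ([303.8, 178.2], 0.43)]
lens_center [([234.6, 244.6], 0.84)]
post_a_top [([263.7, 337.7], 0.69), ([230.8, 184.0], 0.67), ([226.8, 253.6], 0.58)]
post_b_top [([256.8, 214.2], 0.5)]
wide_lens_center [([383.1, 204.3], 0.73), ([258.1, 212.9], 0.71)]
iris_center [([232.0, 186.0], 0.86)]
driver_grip [([355.1, 192.5], 0.73), ([303.0, 271.3], 0.67), ([356.0, 189.3], 0.55), ([233.9, 185.3], 0.37)]
```

View pics/top0.png

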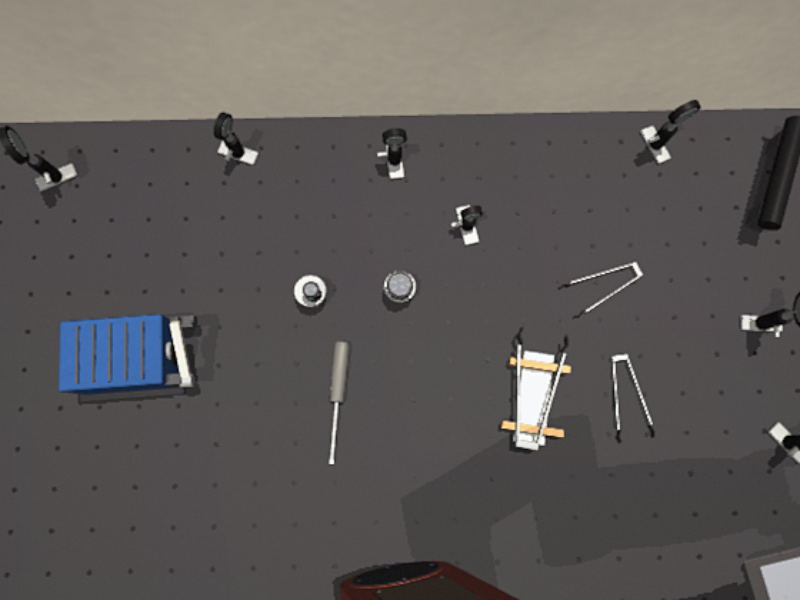

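View pics/side0.png

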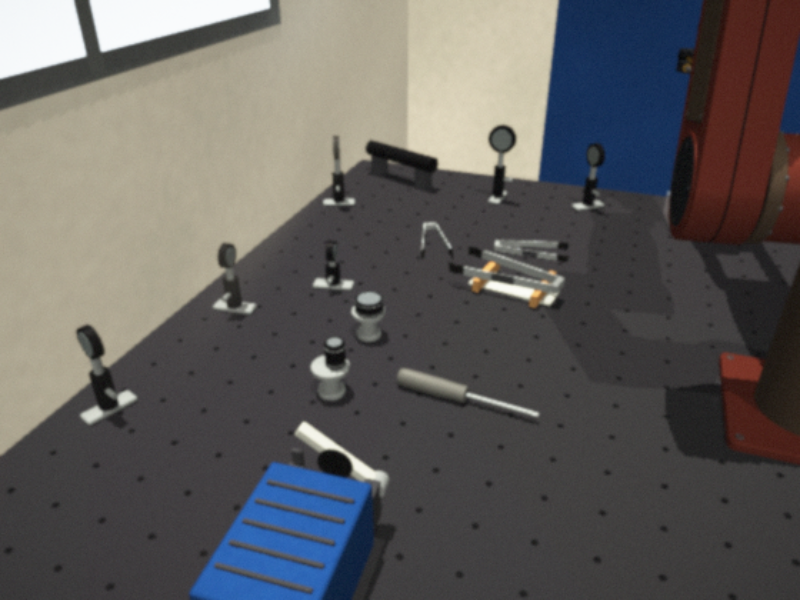

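Top view (800 px picture): the tongs on the rest are at (540,390), with their jaws at (518,335) and (565,342), away from the robot. Look-alike tongs lie at (605,285) and (632,395). The slim tube is on the post at (312,290) and the wide cell is at (400,286). The blue laser is at (115,353), its arm hinged at the robot end (187,382). The screwdriver is at (338,400) and the iris at (468,222).

```bash
cat > h.py <<'E'
from workcell import arm
import cv2,numpy as np
def P(c):
    m=arm.camera_model(c); return np.array(m["K"]),np.array(m["camera_from_world"])
def ray(c,uv):
    K,T=P(c); d=np.linalg.inv(K)@[uv[0],uv[1],1.]; d=d*[1,-1,-1]
    R=T[:3,:3]; return -R.T@T[:3,3], R.T@d
def atz(c,uv,z):
    o,d=ray(c,uv); return o+d*(z-o[2])/d[2]
def tri(a,b):
    o1,d1=ray("top",a);o2,d2=ray("side",b)
    s=np.linalg.lstsq(np.c_[d1,-d2],o2-o1,rcond=None)[0]
    p,q=o1+d1*s[0],o2+d2*s[1]; return (p+q)/2,np.linalg.norm(p-q)
def proj(c,p):
    K,T=P(c); q=T[:3,:3]@p+T[:3,3]; q=K@(q*[1,-1,-1]); return q[:2]/q[2]
E
python3 - <<'E'
from h import *
np.set_printoptions(precision=4,suppress=True)
for n,a,b,z in [("hinge",(127.8,264.5),(262.8,337.4),.062),("push",(125.5,247),(240.9,317.4),None),("grip",(373.5,272.7),(356.1,192),.034),("lens",(215.8,204.3),(234.6,244.6),.063),("wide",(280,200),(258.1,212.9),.056),("driver",(237.3,263.5),(303,271.3),.012),("iris",(329.2,150.7),(232,186),.044)]:
    print(n,tri(a,b), *( [atz("top",a,z),atz("side",b,z)] if z else []))
for n,uv in [("jawL",(518,335)),("jawR",(565,342)),("rearL",(520,440)),("rearR",(543,444)),("rest1",(511,361)),("rest1b",(571,369)),("rest2",(502,426)),("rest2b",(563,433)),("l1 jaw",(563,286)),("l1 jaw",(583,314)),("l1 rear",(638,268)),("l2 jaw",(618,436)),("l2 jawb",(652,432)),("l2 rear",(621,357))]:
    print(n,atz("top",np.array(uv)*.7,.034 if n[0]!='l' else .01))
im=arm.camera("top"); cv2.imwrite("pics/topc.png",cv2.resize(im[215:325,325:470,::-1],(0,0),fx=5.2,fy=5.2,interpolation=cv2.INTER_CUBIC))
for q in("tongs","lens_center"):
  for d in arm.silhouettes("top",q): print(q,d["rect"],d["confidence"],d["region"].sum())
E
```

```text
hinge (array([0.4709, 0.362 , 0.0672]), np.float64(0.003984548427811226)) [0.4734 0.3641 0.062 ] [0.4708 0.3572 0.062 ]
push (array([0.5067, 0.3598, 0.0942]), np.float64(0.00517263548016138))
grip (array([ 0.4421, -0.1995,  0.0279]), np.float64(0.002992211622281591)) [ 0.4432 -0.198   0.034 ] [ 0.4389 -0.1885  0.034 ]
lens (array([0.6054, 0.1637, 0.0715]), np.float64(0.0019344454717137877)) [0.6081 0.1651 0.063 ] [0.6097 0.1529 0.063 ]
wide (array([0.6165, 0.0155, 0.0547]), np.float64(0.0006948271212529974)) [0.6165 0.0156 0.056 ] [0.6153 0.0175 0.056 ]
driver (array([0.4767, 0.1211, 0.0084]), np.float64(0.0047683857827517774)) [0.4741 0.1203 0.012 ] [0.4779 0.1256 0.012 ]
iris (array([ 0.7387, -0.108 ,  0.0379]), np.float64(0.004274634736408329)) [ 0.7389 -0.1067  0.044 ] [ 0.7312 -0.0973  0.044 ]
jawL [ 0.5335 -0.1778  0.034 ]
jawR [ 0.52   -0.2549  0.034 ]
rearL [ 0.3634 -0.1712  0.034 ]
rearR [ 0.3562 -0.2078  0.034 ]
rest1 [ 0.4907 -0.1638  0.034 ]
rest1b [ 0.4752 -0.2615  0.034 ]
rest2 [ 0.3862 -0.1435  0.034 ]
rest2b [ 0.3727 -0.2411  0.034 ]
l1 jaw [ 0.6198 -0.2644  0.01  ]
l1 jaw [ 0.5703 -0.295   0.01  ]
l1 rear [ 0.6486 -0.3963  0.01  ]
l2 jaw [ 0.3656 -0.3371  0.01  ]
l2 jawb [ 0.3707 -0.3937  0.01  ]
l2 rear [ 0.4955 -0.3534  0.01  ]
tongs [360.6, 234.7, 397.4, 314.8] 0.91 526
tongs [427.7, 250.4, 459.2, 310.0] 0.69 257
tongs [412.9, 182.3, 443.8, 197.0] 0.6 67
lens_center [118.1, 228.1, 138.0, 267.5] 0.68 431
lens_center [209.3, 197.8, 226.3, 212.8] 0.58 145
```

View pics/topc.png

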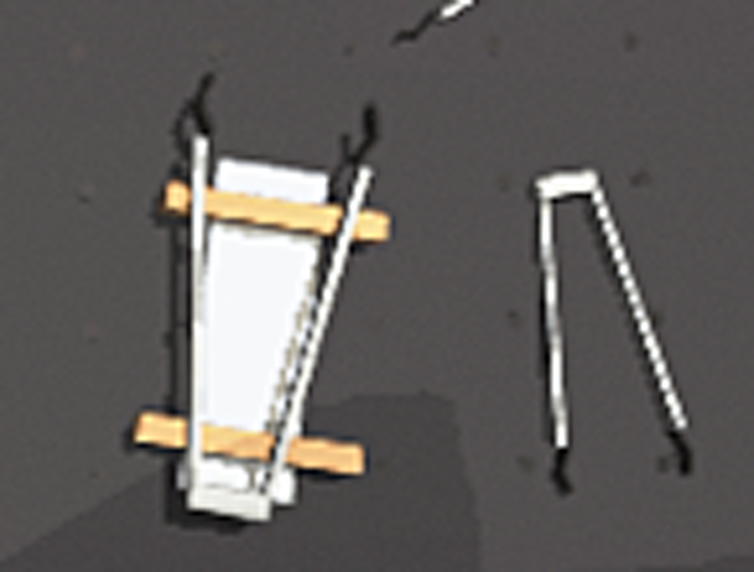

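The crop shows the large tongs on the rest: jaws at (207,78) and (370,108), rear at (229,505). The loose pair on the right is clearly shorter. I choose the pair on the rest.

```bash
python3 - <<'E'
from h import *
np.set_printoptions(precision=4,suppress=True)
c=lambda u,v:atz("top",(u/5.2+325-.4,v/5.2+215-.4),.042)
L0,L1,R0,R1=c(196,470),c(200,140),c(271,465),c(366,170)
print(L0,L1,R0,R1, "len rear-tip",c(229,510),c(207,78),c(370,108))
uL=(L1-L0)/np.linalg.norm(L1-L0);uR=(R1-R0)/np.linalg.norm(R1-R0);u=uL+uR;u/=np.linalg.norm(u)
n=np.array([-u[1],u[0],0]); print("yaw",np.arctan2(u[1],u[0]),"half",np.arccos(uL@uR)/2)
for s in np.arange(0.05,.13,.01):
    f=lambda A,d:A+d*((L0+u*s-A)@u)/(d@u)
    a,b=f(L0,uL),f(R0,uR); print(round(s,3),(a+b)/2,"w centre-centre",(a-b)@n)
# rest centre: bars crossing -60,+45
bar=lambda U,V:atz("top",(U/5.2+325-.4,V/5.2+215-.4),.026)
f=[bar(166,196),bar(388,226)];r=[bar(136,430),bar(362,459)]
F=sum(f)/2;Rr=sum(r)/2;print("bars",F,Rr,np.linalg.norm(F-Rr),"rest origin",Rr+(F-Rr)*60/105,"yaw",np.arctan2(*(F-Rr)[[1,0]]), np.linalg.norm(f[0]-f[1]))
for uv in [(162,316),(167,388),(61,322),(61,391)]: print("house",atz("top",np.array(uv)*.7,.094))
# lens from silhouette
for d in arm.silhouettes("top","lens"): 
    ys,xs=np.nonzero(d["region"]);print("lens",d["rect"],d["confidence"],atz("top",(xs.mean(),ys.mean()),.063))
for d in arm.silhouettes("top","post_a"): 
    print("post",d["rect"],d["confidence"],atz("top",((d["rect"][0]+d["rect"][2])/2,(d["rect"][1]+d["rect"][3])/2),.045))
im=arm.camera("top"); cv2.imwrite("pics/lens.png",cv2.resize(im[180:230,190:260,::-1],(0,0),fx=10,fy=10,interpolation=cv2.INTER_CUBIC))
arm.camera("side")
for d in arm.silhouettes("side","lens"): print("side lens",d["rect"],d["confidence"])
E
```

```text
[ 0.3703 -0.1663  0.042 ] [ 0.5157 -0.1765  0.042 ] [ 0.3716 -0.1994  0.042 ] [ 0.5004 -0.2503  0.042 ] len rear-tip [ 0.3528 -0.1798  0.042 ] [ 0.5438 -0.1813  0.042 ] [ 0.5284 -0.2541  0.042 ]
yaw -0.22338130555132796 half 0.15348407050276935
0.05 [ 0.4157 -0.1923  0.042 ] w centre-centre 0.04607443434866485
0.06 [ 0.4254 -0.1945  0.042 ] w centre-centre 0.04916844961091112
0.07 [ 0.4352 -0.1967  0.042 ] w centre-centre 0.052262464873157374
0.08 [ 0.4449 -0.199   0.042 ] w centre-centre 0.05535648013540363
0.09 [ 0.4547 -0.2012  0.042 ] w centre-centre 0.0584504953976499
0.1 [ 0.4644 -0.2034  0.042 ] w centre-centre 0.061544510659896134
0.11 [ 0.4742 -0.2056  0.042 ] w centre-centre 0.06463852592214239
0.12 [ 0.4839 -0.2078  0.042 ] w centre-centre 0.06773254118438864
bars [ 0.4845 -0.2125  0.026 ] [ 0.3808 -0.1933  0.026 ] 0.10549179511891987 rest origin [ 0.4401 -0.2043  0.026 ] yaw -0.18258905949891804 0.10131689058652556
house [0.568 0.39  0.094]
house [0.4555 0.3774 0.094 ]
house [0.5621 0.547  0.094 ]
house [0.4548 0.5392 0.094 ]
lens [212.1, 196.4, 226.3, 211.4] 0.59 [0.6085 0.161  0.063 ]
post [202.8, 194.7, 227.7, 217.0] 0.46 [0.6083 0.1687 0.045 ]
post [349.0, 248.0, 399.3, 311.1] 0.34 [ 0.4269 -0.1964  0.045 ]
```

View pics/lens.png

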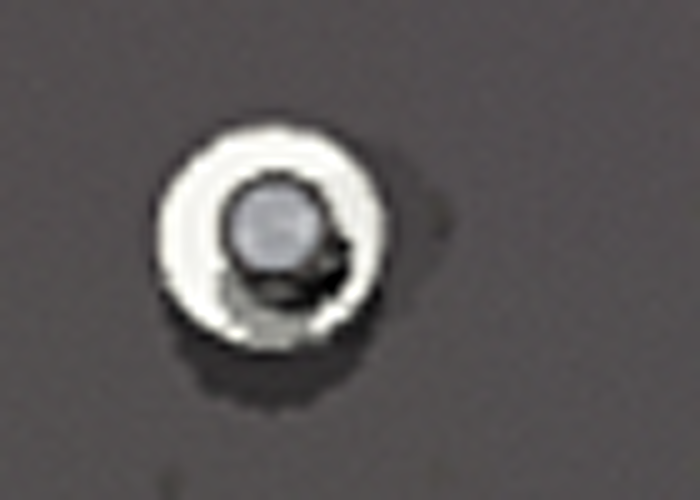

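Lens crop: glass top centred at (274,222), post plate centred at (270,237). Next, one close crop of the laser.

```bash
python3 - <<'E'
from h import *
np.set_printoptions(precision=4,suppress=True)
print(atz("top",(216.9,201.7),.081),atz("top",(216.5,203.2),.045))
a=arm.camera("top")[210:290,35:155,::-1]; b=arm.camera("side")[285:385,185:285,::-1]
A=cv2.resize(a,(0,0),fx=4,fy=4,interpolation=cv2.INTER_CUBIC);B=cv2.resize(b,(0,0),fx=3.2,fy=3.2,interpolation=cv2.INTER_CUBIC)
cv2.imwrite("pics/laser.png",np.hstack([A,B]))
E
```

```text
[0.6103 0.1603 0.081 ] [0.6146 0.1658 0.045 ]
```

View pics/laser.png

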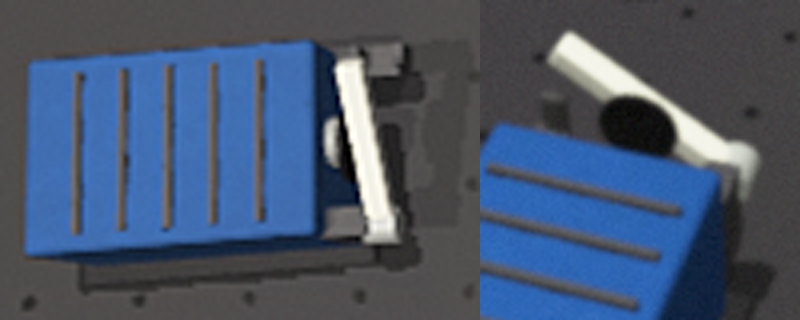

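```bash
python3 - <<'E'
from h import *
np.set_printoptions(precision=4,suppress=True)
g=lambda u,v:(u/4+35-.4,v/4+210-.4)
for n,p,z in [("face",(313,42),.094),("face",(320,233),.094),("back",(29,62),.094),("back",(25,252),.094),("hinge",(381,228),.066),("catch prong mid?",(388,57),.072)]+[("end z%.2f"%z,(348,62),z) for z in(.11,.12,.13,.14)]:
    print(n,atz("top",g(*p),z))
s=lambda u,v:((u-480)/3.2+185-.4,v/3.2+285-.4)
print("tri end",tri(g(348,62),s(565,42)),"hinge",tri(g(381,228),s(738,160)))
for c,p in(("top",(.474,.36,.062)),): print(proj(c,np.array(p)))
E
```

```text
face [0.5705 0.3914 0.094 ]
face [0.4638 0.3828 0.094 ]
back [0.5629 0.549  0.094 ]
back [0.4573 0.5434 0.094 ]
hinge [0.4681 0.3581 0.066 ]
catch prong mid? [0.5649 0.3559 0.072 ]
end z0.11 [0.5559 0.3661 0.11  ]
end z0.12 [0.5542 0.3628 0.12  ]
end z0.13 [0.5524 0.3595 0.13  ]
end z0.14 [0.5507 0.3563 0.14  ]
tri end (array([0.552 , 0.3618, 0.1207]), np.float64(0.004224604980996309)) hinge (array([0.4674, 0.357 , 0.069 ]), np.float64(0.0010198315805573905))
[129.6456 264.1701]
```

>>> drive_tool --moves '[{"dx": 32, "dy": -24}, {"dx": 32, "dy": -24}, {"dx": 32, "dy": -24}, {"dx": 32, "dy": -24}, {"dx": 32, "dy": -24}, {"dx": 32, "dy": -24}, {"dx": 28, "dy": -28}, {"dx": 24, "dy": -32}]' --claw 255

```text
validation failed for argument at $.mo...
```

>>> drive_tool --moves '[{"dx": 32, "dy": -24, "dz": 0, "roll": 0}, {"dx": 32, "dy": -24, "dz": 0, "roll": 0}, {"dx": 32, "dy": -24, "dz": 0, "roll": 0}, {"dx": 32, "dy": -24, "dz": 0, "roll": 0}, {"dx": 32, "dy": -24, "dz": 0, "roll": 0}, {"dx": 32, "dy": -24, "dz": 0, "roll": 0}, {"dx": 28, "dy": -28, "dz": 0, "roll": 0}, {"dx": 24, "dy": -32, "dz": 0, "roll": 0}]' --claw 255

```text
t: 2.27
tool_pos: [0.3487, -0.3396, 0.2209]
eef_rot: [3.138, 0.001, 0.252]
contact_force: [0.9, 0.8, 0.4]
opening: 0.477
```

>>> drive_tool --moves '[{"dx": 19, "dy": -35, "dz": 0, "roll": 0}, {"dx": 19, "dy": -35, "dz": 0, "roll": 0}, {"dx": 19, "dy": -35, "dz": 0, "roll": 0}, {"dx": 19, "dy": -35, "dz": 0, "roll": 0}, {"dx": 19, "dy": -35, "dz": 0, "roll": 0}, {"dx": 19, "dy": -35, "dz": 0, "roll": 0}, {"dx": 19, "dy": -35, "dz": 0, "roll": 0}, {"dx": 19, "dy": -35, "dz": 0, "roll": 0}]'

```text
t: 2.93
tool_pos: [0.4285, -0.0158, 0.222]
eef_rot: [3.133, -0.006, 0.25]
contact_force: [0.2, -0.5, -0.2]
opening: 0.006
```

>>> drive_tool --moves '[{"dx": 19, "dy": -35, "dz": 0, "roll": 0}, {"dx": 19, "dy": -35, "dz": 0, "roll": 0}, {"dx": 19, "dy": -35, "dz": 0, "roll": 0}, {"dx": 19, "dy": -35, "dz": 0, "roll": 0}, {"dx": 19, "dy": -35, "dz": 0, "roll": 0}, {"dx": 19, "dy": -35, "dz": 0, "roll": 0}, {"dx": 19, "dy": -35, "dz": 0, "roll": 0}, {"dx": 10, "dy": -20, "dz": 0, "roll": 0}]'

```text
t: 3.6
tool_pos: [0.5016, 0.2939, 0.2237]
eef_rot: [3.132, -0.016, 0.254]
contact_force: [-0.3, -0.5, 0.7]
opening: 0.006
```

>>> drive_tool --moves '[{"dx": 11.2, "dy": -19, "dz": 0, "roll": 0}, {"dx": 11.2, "dy": -19, "dz": 0, "roll": 0}, {"dx": 11.2, "dy": -19, "dz": 0, "roll": 0}, {"dx": 0, "dy": 0, "dz": 10, "roll": 0.9}, {"dx": 0, "dy": 0, "dz": 10, "roll": 0.9}, {"dx": 0, "dy": 0, "dz": 10, "roll": 0}, {"dx": 0, "dy": 0, "dz": 10, "roll": 0}, {"dx": 0, "dy": 0, "dz": 0, "roll": 0}]'

```text
t: 4.27
tool_pos: [0.5205, 0.3694, 0.1813]
eef_rot: [3.137, -0.019, 0.073]
contact_force: [-0.4, 0.0, -0.3]
opening: 0.006
```

>>> drive_tool --moves '[{"dx": 0, "dy": 6, "dz": 15, "roll": 0}, {"dx": 0, "dy": 5, "dz": 15, "roll": 0}, {"dx": 0, "dy": 0, "dz": 12, "roll": 0}, {"dx": 0, "dy": 0, "dz": 10, "roll": 0}, {"dx": 0, "dy": 0, "dz": 8, "roll": 0}, {"dx": 0, "dy": 0, "dz": 8, "roll": 0}, {"dx": 0, "dy": 0, "dz": 8, "roll": 0}, {"dx": 0, "dy": 0, "dz": 8, "roll": 0}]'

```text
t: 4.93
tool_pos: [0.5255, 0.3578, 0.0962]
eef_rot: [3.14, -0.024, 0.081]
contact_force: [-0.3, -0.9, 1.0]
opening: 0.004
```

>>> drive_tool --moves '[{"dx": -1, "dy": 0, "dz": 6, "roll": 0}, {"dx": -1, "dy": 0, "dz": 6, "roll": 0}, {"dx": -1, "dy": 0, "dz": 5, "roll": 0}, {"dx": 0, "dy": 0, "dz": 4, "roll": 0}, {"dx": 0, "dy": 0, "dz": 3, "roll": 0}, {"dx": 0, "dy": 0, "dz": 2, "roll": 0}, {"dx": 0, "dy": 0, "dz": 1, "roll": 0}, {"dx": 0, "dy": 0, "dz": 0, "roll": 0}]'

```text
t: 5.6
tool_pos: [0.5238, 0.3583, 0.0689]
eef_rot: [3.14, -0.026, 0.082]
contact_force: [-0.7, -0.2, 0.4]
opening: 0.002
```

>>> drive_tool --moves '[{"dx": 0, "dy": 0, "dz": 1, "roll": 0}, {"dx": 0, "dy": 0, "dz": 1, "roll": 0}, {"dx": 0, "dy": 0, "dz": 1, "roll": 0}, {"dx": 0, "dy": 0, "dz": 1, "roll": 0}, {"dx": 0, "dy": 0, "dz": 1, "roll": 0}, {"dx": 0, "dy": 0, "dz": 1, "roll": 0}, {"dx": 0, "dy": 0, "dz": 1, "roll": 0}, {"dx": 0, "dy": 0, "dz": 0, "roll": 0}]'

```text
t: 6.27
tool_pos: [0.5241, 0.3586, 0.0687]
eef_rot: [3.139, -0.026, 0.083]
contact_force: [0.5, -0.0, 0.7]
opening: 0.005
```

>>> drive_tool --moves '[{"dx": 0, "dy": 0, "dz": 3, "roll": 0}, {"dx": 0, "dy": 0, "dz": 3, "roll": 0}, {"dx": 0, "dy": 0, "dz": 4, "roll": 0}, {"dx": 0, "dy": 0, "dz": 4, "roll": 0}, {"dx": 0, "dy": 0, "dz": 4, "roll": 0}, {"dx": 0, "dy": 0, "dz": 4, "roll": 0}, {"dx": 0, "dy": 0, "dz": 4, "roll": 0}, {"dx": 0, "dy": 0, "dz": 4, "roll": 0}]'

```text
t: 6.93
tool_pos: [0.5246, 0.3589, 0.0678]
eef_rot: [3.136, -0.023, 0.086]
contact_force: [-11.7, -7.5, 28.6]
opening: 0.006
```

A firm stop at z = 0.068 (28 N), which is the closed height. I lift off and check.

>>> drive_tool --moves '[{"dx": 0, "dy": 0, "dz": -5, "roll": 0}, {"dx": 0, "dy": 0, "dz": -20, "roll": 0}, {"dx": 0, "dy": 0, "dz": -35, "roll": 0}, {"dx": 0, "dy": 0, "dz": -35, "roll": 0}, {"dx": 0, "dy": 30, "dz": -25, "roll": 0}, {"dx": 0, "dy": 40, "dz": 0, "roll": 0}, {"dx": 0, "dy": 40, "dz": 0, "roll": 0}, {"dx": 0, "dy": 40, "dz": 0, "roll": 0}]' --claw 0

```text
t: 7.6
tool_pos: [0.5336, 0.2131, 0.1931]
eef_rot: [3.137, -0.024, 0.097]
contact_force: [0.8, -0.8, -0.1]
opening: 0.528
```

```bash
python3 - <<'E'
from h import *
np.set_printoptions(precision=4,suppress=True)
a=arm.camera("top"); b=arm.camera("side")
A=cv2.resize(a[210:290,35:155,::-1],(0,0),fx=4,fy=4,interpolation=cv2.INTER_CUBIC);B=cv2.resize(b[285:385,185:285,::-1],(0,0),fx=3.2,fy=3.2,interpolation=cv2.INTER_CUBIC)
cv2.imwrite("pics/laser2.png",np.hstack([A,B]))
for c in("top","side"): print([(d["at"],d["confidence"]) for d in arm.pinpoint(c,"shutter_push")][:2])
print(proj("top",np.array([.52,.361,.068])),proj("side",np.array([.52,.361,.068])))
E
```

```text
[([126.3, 244.0], 0.5)]
[([236.6, 327.3], 0.96)]
[129.1642 243.6781] [231.6454 328.2075]
```

View pics/laser2.png

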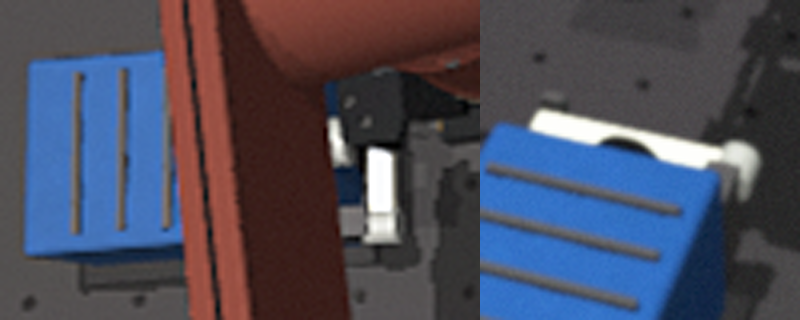

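Shutter bar now level in the catch in the side crop, from (535,120) to (740,160). On to the tongs.

>>> drive_tool --moves '[{"dx": -12, "dy": 37, "dz": 0, "roll": 0}, {"dx": -12, "dy": 37, "dz": 0, "roll": 0}, {"dx": -12, "dy": 37, "dz": 0, "roll": 0}, {"dx": -12, "dy": 37, "dz": 0, "roll": 0}, {"dx": -12, "dy": 37, "dz": 0, "roll": 0}, {"dx": -12, "dy": 37, "dz": 0, "roll": 0}, {"dx": -12, "dy": 37, "dz": 0, "roll": 0}, {"dx": -12, "dy": 37, "dz": 0, "roll": 0}]' --claw 0

```text
t: 8.47
tool_pos: [0.4665, -0.0834, 0.1856]
eef_rot: [-3.138, -0.021, 0.119]
contact_force: [1.6, 0.3, 0.4]
opening: 0.998
```

>>> drive_tool --moves '[{"dx": -10, "dy": 30, "dz": 0, "roll": 0}, {"dx": -10, "dy": 30, "dz": 0, "roll": 0}, {"dx": -10, "dy": 28, "dz": 0, "roll": 0}, {"dx": -7, "dy": 18, "dz": 0, "roll": 0}, {"dx": 0, "dy": 0, "dz": 0, "roll": 1.05}, {"dx": 0, "dy": 0, "dz": 0, "roll": 1.05}, {"dx": 0, "dy": 0, "dz": 0, "roll": 1.05}, {"dx": 0, "dy": 0, "dz": 0, "roll": 0}]'

```text
t: 9.13
tool_pos: [0.4444, -0.1965, 0.1811]
eef_rot: [-3.128, -0.016, -0.22]
contact_force: [0.5, -0.3, -0.3]
opening: 1.0
```

>>> drive_tool --moves '[{"dx": -1, "dy": 1, "dz": 25, "roll": 0}, {"dx": -1, "dy": 1, "dz": 25, "roll": 0}, {"dx": 0, "dy": 1, "dz": 25, "roll": 0}, {"dx": 0, "dy": 0, "dz": 20, "roll": 0}, {"dx": 0, "dy": 0, "dz": 15, "roll": 0}, {"dx": 0, "dy": 0, "dz": 8, "roll": 0}, {"dx": 0, "dy": 0, "dz": 4, "roll": 0}, {"dx": 0, "dy": 0, "dz": 0, "roll": 0}]'

```text
t: 9.8
tool_pos: [0.451, -0.1904, 0.054]
eef_rot: [-3.127, -0.02, -0.181]
contact_force: [0.7, 0.4, -0.3]
opening: 0.998
```

```bash
python3 - <<'E'
from h import *
b=arm.camera("side");a=arm.camera("top")
B=cv2.resize(b[130:230,290:420,::-1],(0,0),fx=5,fy=5,interpolation=cv2.INTER_CUBIC)
cv2.imwrite("pics/s2.png",B)
for c in("top","side"): print([(np.round(d["at"],1),d["confidence"]) for d in arm.pinpoint(c,"tongs_grip")],[(np.round(d["at"],1),d["confidence"]) for d in arm.pinpoint(c,"tongs_jaws")])
E
```

```text
[(array([418.2, 198.6]), 0.45)] [(array([399.7, 212.3]), 0.47), (array([443.5, 301.5]), 0.34)]
[(array([301.9, 169.3]), 0.58), (array([368.3, 174.5]), 0.48)] [(array([324.7, 185.1]), 0.88), (array([393.5, 177.8]), 0.83)]
```

View pics/s2.png

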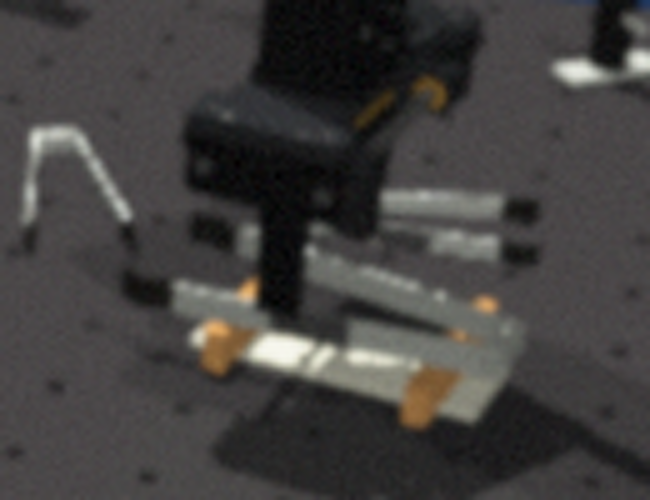

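Side crop: the near finger's tip at (280,310) stands outside the tongs' left arm. I need to shift about 10 mm toward -y.

>>> drive_tool --moves '[{"dx": -3, "dy": 4, "dz": 0, "roll": 0.15}, {"dx": -3, "dy": 4, "dz": 0, "roll": 0.15}, {"dx": -2, "dy": 4, "dz": 0, "roll": 0}, {"dx": 0, "dy": 1, "dz": 0, "roll": 0}, {"dx": 0, "dy": 0, "dz": 0, "roll": 0}, {"dx": 0, "dy": 0, "dz": 0, "roll": 0}, {"dx": 0, "dy": 0, "dz": 0, "roll": 0}, {"dx": 0, "dy": 0, "dz": 0, "roll": 0}]'

```text
t: 10.77
tool_pos: [0.4415, -0.2064, 0.0583]
eef_rot: [-3.13, -0.028, -0.221]
contact_force: [0.8, -0.6, 0.1]
opening: 1.007
```

>>> drive_tool --moves '[{"dx": 0, "dy": -2, "dz": 4, "roll": 0}, {"dx": 0, "dy": -2, "dz": 6, "roll": 0}, {"dx": 0, "dy": 0, "dz": 8, "roll": 0}, {"dx": 0, "dy": 0, "dz": 8, "roll": 0}, {"dx": 0, "dy": 0, "dz": 7, "roll": 0}, {"dx": 0, "dy": 0, "dz": 6, "roll": 0}, {"dx": 0, "dy": 0, "dz": 3, "roll": 0}, {"dx": 0, "dy": 0, "dz": 0, "roll": 0}]'

```text
t: 11.43
tool_pos: [0.443, -0.2004, 0.0103]
eef_rot: [-3.128, -0.025, -0.219]
contact_force: [0.3, -0.7, 0.5]
opening: 1.0
```

>>> drive_tool --moves '[{"dx": 0, "dy": 0, "dz": -5, "roll": 0}, {"dx": 0, "dy": 0, "dz": 0, "roll": 0}, {"dx": 0, "dy": 0, "dz": 0, "roll": 0}, {"dx": 0, "dy": 0, "dz": 0, "roll": 0}, {"dx": 0, "dy": 0, "dz": 0, "roll": 0}, {"dx": 0, "dy": 0, "dz": 0, "roll": 0}, {"dx": 0, "dy": 0, "dz": 0, "roll": 0}, {"dx": 0, "dy": 0, "dz": 0, "roll": 0}]' --claw 114

```text
t: 12.1
tool_pos: [0.4437, -0.2012, 0.017]
eef_rot: [-3.129, -0.027, -0.22]
contact_force: [0.0, -0.5, 0.2]
opening: 0.569
```

>>> drive_tool --moves '[{"dx": 0, "dy": 0, "dz": 0, "roll": 0}, {"dx": 0, "dy": 0, "dz": 0, "roll": 0}, {"dx": 0, "dy": 0, "dz": -4, "roll": 0}, {"dx": 0, "dy": 0, "dz": -8, "roll": 0}, {"dx": 0, "dy": 0, "dz": -12, "roll": 0}, {"dx": 0, "dy": 0, "dz": -12, "roll": 0}, {"dx": 0, "dy": 0, "dz": -8, "roll": 0}, {"dx": 0, "dy": 0, "dz": 0, "roll": 0}]'

```text
t: 12.77
tool_pos: [0.4416, -0.201, 0.0641]
eef_rot: [-3.128, -0.025, -0.22]
contact_force: [0.3, -0.5, -0.9]
opening: 0.556
```

```bash
python3 - <<'E'
from h import *
b=arm.camera("side");a=arm.camera("top")
B=cv2.resize(b[130:230,290:420,::-1],(0,0),fx=3,fy=3,interpolation=cv2.INTER_CUBIC)
A=cv2.resize(a[215:315,325:455,::-1],(0,0),fx=3,fy=3,interpolation=cv2.INTER_CUBIC)
cv2.imwrite("pics/s3.png",np.hstack([A,B]))
s=arm.read_state();print(s["tool_pos"],s["contact_force"],s["opening"])
for c in("top","side"): print([(np.round(d["at"],1),round(d["confidence"],2)) for d in arm.pinpoint(c,"tongs_jaws")])
E
```

```text
[ 0.44095884 -0.20054505  0.06264118] [ 0.3712612   0.21188674 -0.88882264] 0.5538407639832591
[(array([398.9, 209.4]), 0.77), (array([382.9, 235.3]), 0.49), (array([237.6, 264.9]), 0.29)]
[(array([391. , 173.8]), 0.68), (array([324.9, 165.6]), 0.62), (array([305.9, 178.8]), 0.41)]
```

View pics/s3.png

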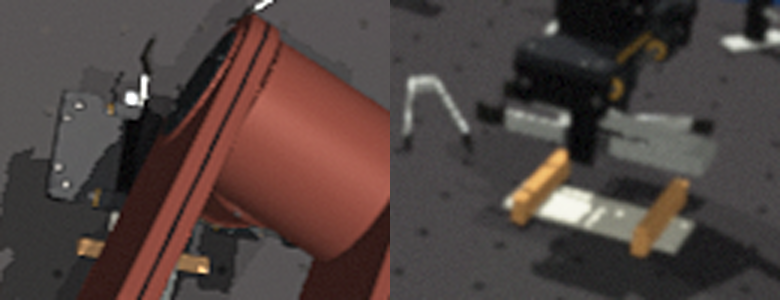

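The tongs hang level in the fingers, clear of the rest bars at (540,185) and (660,215). I lift further and carry them toward the post.

>>> drive_tool --moves '[{"dx": 0, "dy": 0, "dz": -15, "roll": 0}, {"dx": -1, "dy": -5, "dz": -20, "roll": 0}, {"dx": -2, "dy": -12, "dz": -20, "roll": 0}, {"dx": -4, "dy": -20, "dz": -10, "roll": 0}, {"dx": -5, "dy": -25, "dz": 0, "roll": 0}, {"dx": -5, "dy": -25, "dz": 0, "roll": 0}, {"dx": -5, "dy": -25, "dz": 0, "roll": 0}, {"dx": -5, "dy": -25, "dz": 0, "roll": 0}]'

```text
t: 13.63
tool_pos: [0.4384, -0.0583, 0.1251]
eef_rot: [-3.124, -0.011, -0.228]
contact_force: [0.1, 0.1, -1.1]
opening: 0.558
```

>>> drive_tool --moves '[{"dx": -5, "dy": -25, "dz": 0, "roll": 0}, {"dx": -5, "dy": -25, "dz": 0, "roll": 0}, {"dx": -5, "dy": -25, "dz": 0, "roll": 0}, {"dx": -5, "dy": -25, "dz": 0, "roll": 0}, {"dx": -5, "dy": -25, "dz": 0, "roll": -0.5}, {"dx": -5, "dy": -25, "dz": 0, "roll": -0.7}, {"dx": -3, "dy": -15, "dz": 0, "roll": -0.7}, {"dx": 0, "dy": 0, "dz": 0, "roll": -0.2}]'

```text
t: 14.3
tool_pos: [0.4346, 0.1221, 0.1216]
eef_rot: [-3.125, -0.004, 0.003]
contact_force: [-1.2, -0.1, 0.0]
opening: 0.555
```

>>> drive_tool --moves '[{"dx": 0, "dy": -14, "dz": 0, "roll": 0}, {"dx": 0, "dy": -15, "dz": 0, "roll": 0}, {"dx": 0, "dy": -11, "dz": 15, "roll": 0}, {"dx": 0, "dy": 0, "dz": 20, "roll": 0}, {"dx": 0, "dy": 0, "dz": 20, "roll": 0}, {"dx": 0, "dy": 0, "dz": 12, "roll": 0}, {"dx": 0, "dy": 0, "dz": 4, "roll": 0}, {"dx": 0, "dy": 0, "dz": 0, "roll": 0}]'

```text
t: 14.97
tool_pos: [0.4325, 0.1618, 0.0445]
eef_rot: [-3.128, 0.002, 0.001]
contact_force: [-0.6, 1.3, -0.5]
opening: 0.555
```

```bash
python3 - <<'E'
from h import *
np.set_printoptions(precision=4,suppress=True)
b=arm.camera("side");a=arm.camera("top")
B=cv2.resize(b[210:310,190:320,::-1],(0,0),fx=3,fy=3,interpolation=cv2.INTER_CUBIC)
A=cv2.resize(a[180:280,165:295,::-1],(0,0),fx=3,fy=3,interpolation=cv2.INTER_CUBIC)
cv2.imwrite("pics/s4.png",np.hstack([A,B]))
s=arm.read_state();print(s["tool_pos"],s["eef_rot"],s["contact_force"],s["opening"])
for c in("top","side"):
  for q in("tongs_jaws","lens_center"): print(c,q,[(np.round(d["at"],1),round(d["confidence"],2)) for d in arm.pinpoint(c,q)])
p=s["tool_pos"]; y=s["eef_rot"][2]; j=p+[.085*np.cos(y),.085*np.sin(y),.0187]
print(j,proj("top",j),proj("side",j))
E
```

```text
[0.4335 0.1621 0.0458] [-3.1279 -0.0004  0.0009] [0.7924 0.1871 0.2053] 0.5552473844111039
top tongs_jaws [(array([398.4, 211.3]), 0.67)]
top lens_center [(array([218.5, 207.1]), 0.73)]
side tongs_jaws [(array([392.7, 176.2]), 0.84), (array([304.1, 174.5]), 0.59), (array([276.5, 260.7]), 0.56)]
side lens_center [(array([234.2, 246.7]), 0.72)]
[0.5185 0.1622 0.0645] [216.9131 242.5055] [277.1816 256.1444]
```

View pics/s4.png

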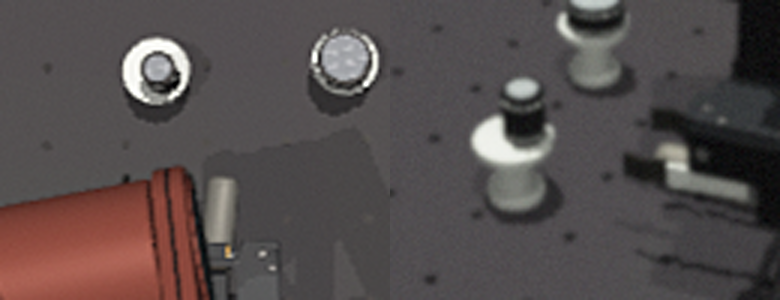

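```bash
python3 - <<'E'
from h import *
np.set_printoptions(precision=1,suppress=True)
for x in(.51,.52,.525,.53,.535): print("tip x",x,"sideL",proj("side",np.array([x,.162+.024,.0645])),"sideR",proj("side",np.array([x,.162-.024,.0645])),"topL",proj("top",np.array([x,.162+.027,.0725])))
print("lens",proj("side",np.array([.610,.162,.063])),proj("side",np.array([.610,.162,.081])),"top",proj("top",np.array([.610,.162,.081])))
print(atz("side",(270.7,263.3),.0645)*1000,atz("side",(281,250),.0645)*1000,atz("side",(234.4,246.6),.063)*1000,atz("side",(233.7,238.6),.081)*1000,tri((216.9,201.7),(233.7,238.6))[0]*1000)
# line of tube through jaws: 
E
```

```text
tip x 0.51 sideL [277.1 264.5] sideR [285.7 249.9] topL [204.6 246. ]
tip x 0.52 sideL [271.9 263.4] sideR [280.7 248.8] topL [204.6 241.7]
tip x 0.525 sideL [269.4 262.8] sideR [278.3 248.3] topL [204.6 239.5]
tip x 0.53 sideL [266.8 262.2] sideR [275.8 247.8] topL [204.7 237.3]
tip x 0.535 sideL [264.3 261.7] sideR [273.4 247.3] topL [204.7 235.1]
lens [232.5 247.1] [232.  239.4] top [216.2 201.8]
[522.2 186.6  64.5] [518.2 141.4  64.5] [607.3 159.1  63. ] [608.1 158.4  81. ] [608.8 159.8  82.1]
```

Side crop: jaw tips at (632,160) and (663,120), tube centred at (523,110). Relative to the jaws, the tube is about 98 mm ahead and about 4 mm toward -y. I go most of the way, then check.

>>> drive_tool --moves '[{"dx": 5, "dy": 3.5, "dz": 0, "roll": 0}, {"dx": 10, "dy": 0, "dz": 0, "roll": 0}, {"dx": 12, "dy": 0, "dz": 0, "roll": 0}, {"dx": 12, "dy": 0, "dz": 0, "roll": 0}, {"dx": 12, "dy": 0, "dz": 0, "roll": 0}, {"dx": 10, "dy": 0, "dz": 0, "roll": 0}, {"dx": 5, "dy": 0, "dz": 0, "roll": 0}, {"dx": 0, "dy": 0, "dz": 0, "roll": 0}]'

```text
t: 15.93
tool_pos: [0.5122, 0.1586, 0.0521]
eef_rot: [-3.126, -0.015, 0.001]
contact_force: [-0.1, -0.3, 0.3]
opening: 0.551
```

```bash
python3 - <<'E'
from h import *
np.set_printoptions(precision=4,suppress=True)
b=arm.camera("side");a=arm.camera("top")
B=cv2.resize(b[220:290,205:285,::-1],(0,0),fx=5,fy=5,interpolation=cv2.INTER_CUBIC)
A=cv2.resize(a[180:250,180:260,::-1],(0,0),fx=5,fy=5,interpolation=cv2.INTER_CUBIC)
cv2.imwrite("pics/s5.png",np.hstack([A,B]))
s=arm.read_state();print(s["tool_pos"],s["eef_rot"],s["contact_force"],s["opening"])
E
```

```text
[0.5107 0.1587 0.0517] [-3.126  -0.0133  0.0011] [0.22   0.7464 0.0076] 0.5548643468790712
```

View pics/s5.png

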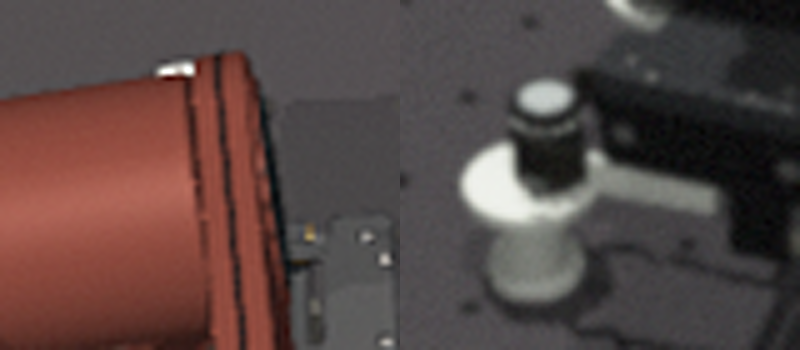

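Side crop: the left jaw (525–590, 150–190) lies in front of the tube (550,150). The tube is still upright and there is no force. 22 mm to go, and the tool has risen 6 mm, so I lower it while advancing.

>>> drive_tool --moves '[{"dx": 4, "dy": 0, "dz": 3, "roll": 0}, {"dx": 5, "dy": 0, "dz": 3, "roll": 0}, {"dx": 5, "dy": 0, "dz": 2, "roll": 0}, {"dx": 4, "dy": 0, "dz": 1, "roll": 0}, {"dx": 3, "dy": 0, "dz": 0, "roll": 0}, {"dx": 0, "dy": 0, "dz": 0, "roll": 0}, {"dx": 0, "dy": 0, "dz": 0, "roll": 0}, {"dx": 0, "dy": 0, "dz": 0, "roll": 0}]'

```text
t: 16.7
tool_pos: [0.5317, 0.159, 0.0411]
eef_rot: [-3.126, -0.011, 0.002]
contact_force: [-0.6, 0.3, -0.2]
opening: 0.554
```

```bash
python3 - <<'E'
from h import *
np.set_printoptions(precision=4,suppress=True)
b=arm.camera("side");arm.camera("top")
B=cv2.resize(b[225:275,205:275,::-1],(0,0),fx=10,fy=10,interpolation=cv2.INTER_CUBIC)
B=np.clip(B.astype(float)*1.0,0,255); B=(255*(B/255)**.55).astype(np.uint8)
cv2.imwrite("pics/s6.png",B)
s=arm.read_state();print(s["tool_pos"],s["eef_rot"],s["contact_force"],s["opening"])
for q in("tongs_jaws","lens_center","jaw_left"): print(q,[(np.round(d["at"],1),round(d["confidence"],2)) for d in arm.pinpoint("side",q)])
print(proj("side",s["tool_pos"]+[.0762,.002,.0197]),proj("side",np.array([.6085,.159,.063])))
E
```

```text
[0.5316 0.159  0.0411] [-3.1263 -0.0107  0.0019] [-0.0035 -0.4546 -1.019 ] 0.5544798933234516
tongs_jaws [(array([229.4, 248.1]), 0.97), (array([392.8, 174.8]), 0.79), (array([303.9, 176.6]), 0.5), (array([355.4, 201. ]), 0.45), (array([258.9, 210.8]), 0.25)]
lens_center [(array([233.3, 247.8]), 0.44), (array([257.8, 212.4]), 0.33)]
jaw_left [(array([313.4, 272.3]), 0.74), (array([348.2, 169.1]), 0.59), (array([304.2, 158. ]), 0.52), (array([256.1, 216.8]), 0.36), (array([257.1, 212.7]), 0.3)]
[233.812 247.991] [233.8547 246.437 ]
```

View pics/s6.png

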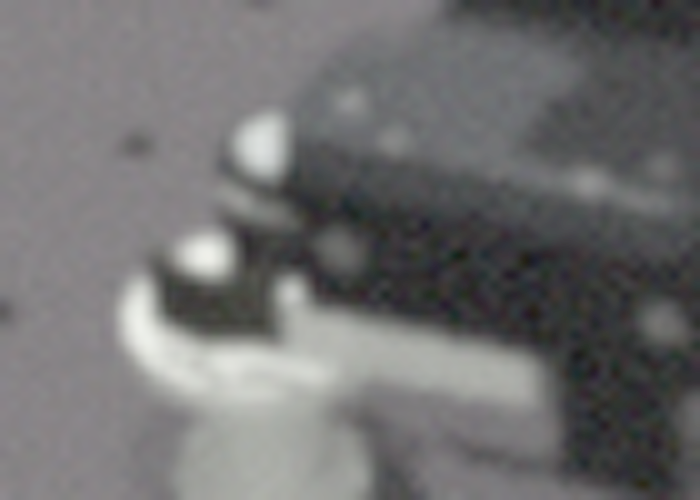

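```bash
python3 - <<'E'
from h import *
np.set_printoptions(precision=1,suppress=True)
for x in(.595,.602,.609,.616,.623,.630): print(x,[proj("side",np.array([x,y,.061])) for y in(.159,.183)])
q=lambda u,v:(u/10+205-.45,v/10+225-.45)
for n,p in [("front",(157,300)),("rear",(277,300)),("steel end low",(540,375))]: print(n,[atz("side",q(*p),.061)*1000])
print("jaws",atz("side",(229.4,248.1),.061)*1000)
E
```

```text
0.595 [array([240.3, 248.7]), array([235.2, 255.7])]
0.602 [array([237. , 247.9]), array([231.8, 255. ])]
0.609 [array([233.7, 247.2]), array([228.4, 254.2])]
0.616 [array([230.4, 246.5]), array([225. , 253.5])]
0.623 [array([227.1, 245.8]), array([221.7, 252.7])]
0.63 [array([223.8, 245.1]), array([218.3, 252. ])]
front [array([623. , 189.1,  61. ])]
rear [array([601.7, 181.5,  61. ])]
steel end low [array([546.3, 186.3,  61. ])]
jaws [615.6 164.4  61. ]
```

>>> drive_tool --moves '[{"dx": -3, "dy": 1.5, "dz": 0, "roll": 0}, {"dx": -2, "dy": 1, "dz": 0, "roll": 0}, {"dx": 0, "dy": 0, "dz": 0, "roll": 0}, {"dx": 0, "dy": 0, "dz": 0, "roll": 0}, {"dx": 0, "dy": 0, "dz": 0, "roll": 0}, {"dx": 0, "dy": 0, "dz": 0, "roll": 0}, {"dx": 0, "dy": 0, "dz": 0, "roll": 0}, {"dx": 0, "dy": 0, "dz": 0, "roll": 0}]' --claw 132

```text
t: 17.62
tool_pos: [0.5258, 0.1562, 0.0414]
eef_rot: [-3.126, -0.011, 0.002]
contact_force: [-0.6, -0.2, -0.5]
opening: 0.479
```

>>> drive_tool --moves '[{"dx": 0, "dy": 0, "dz": 0, "roll": 0}, {"dx": 0, "dy": 0, "dz": 0, "roll": 0}, {"dx": 0, "dy": 0, "dz": 0, "roll": 0}, {"dx": 0, "dy": 0, "dz": 0, "roll": 0}, {"dx": 0, "dy": 0, "dz": 0, "roll": 0}, {"dx": 0, "dy": 0, "dz": 0, "roll": 0}, {"dx": 0, "dy": 0, "dz": 0, "roll": 0}, {"dx": 0, "dy": 0, "dz": 0, "roll": 0}]' --claw 145

```text
t: 18.28
tool_pos: [0.526, 0.1566, 0.0415]
eef_rot: [-3.126, -0.011, 0.002]
contact_force: [0.1, -0.5, -0.3]
opening: 0.436
```

>>> drive_tool --moves '[{"dx": 0, "dy": 0, "dz": 0, "roll": 0}, {"dx": 0, "dy": 0, "dz": 0, "roll": 0}, {"dx": 0, "dy": 0, "dz": 0, "roll": 0}, {"dx": 0, "dy": 0, "dz": 0, "roll": 0}, {"dx": 0, "dy": 0, "dz": 0, "roll": 0}, {"dx": 0, "dy": 0, "dz": 0, "roll": 0}, {"dx": 0, "dy": 0, "dz": 0, "roll": 0}, {"dx": 0, "dy": 0, "dz": 0, "roll": 0}]' --claw 200

```text
t: 18.95
tool_pos: [0.526, 0.1566, 0.0416]
eef_rot: [-3.126, -0.011, 0.002]
contact_force: [0.5, 0.5, 0.5]
opening: 0.41
```

The opening stopped at 0.41, or 35.7 mm, where the jaws seat on the tube. I lift gently.

>>> drive_tool --moves '[{"dx": 0, "dy": 0, "dz": -3, "roll": 0}, {"dx": 0, "dy": 0, "dz": -5, "roll": 0}, {"dx": 0, "dy": 0, "dz": -8, "roll": 0}, {"dx": 0, "dy": 0, "dz": -10, "roll": 0}, {"dx": 0, "dy": 0, "dz": -12, "roll": 0}, {"dx": 0, "dy": 0, "dz": -12, "roll": 0}, {"dx": 0, "dy": 0, "dz": -12, "roll": 0}, {"dx": 0, "dy": 0, "dz": -12, "roll": 0}]'

```text
t: 19.62
tool_pos: [0.5232, 0.1547, 0.1206]
eef_rot: [-3.127, -0.007, 0.002]
contact_force: [-0.4, 0.9, -1.2]
opening: 0.405
```

>>> drive_tool --moves '[{"dx": 0, "dy": 0, "dz": -10, "roll": 0}, {"dx": 0, "dy": 0, "dz": -8, "roll": 0}, {"dx": 0, "dy": 0, "dz": -5, "roll": 0}, {"dx": 0, "dy": 0, "dz": -3, "roll": 0}, {"dx": 0, "dy": 0, "dz": 0, "roll": 0}, {"dx": 0, "dy": 0, "dz": 0, "roll": 0}, {"dx": 0, "dy": 0, "dz": 0, "roll": 0}, {"dx": 0, "dy": 0, "dz": 0, "roll": 0}]'

```text
t: 20.28
tool_pos: [0.5252, 0.1545, 0.155]
eef_rot: [-3.126, -0.015, 0.002]
contact_force: [-0.0, 0.5, -1.3]
opening: 0.411
```

```bash
python3 - <<'E'
from h import *
np.set_printoptions(precision=4,suppress=True)
b=arm.camera("side");arm.camera("top")
B=cv2.resize(b[195:345,165:345,::-1],(0,0),fx=4,fy=4,interpolation=cv2.INTER_CUBIC)
cv2.imwrite("pics/s7.png",(255*(B/255.)**.7).astype(np.uint8))
s=arm.read_state();print(s["tool_pos"],s["eef_rot"],s["contact_force"],s["opening"])
for q in("tongs_jaws","lens_center","lens","post_a_top","shutter_push"): print(q,[(np.round(d["at"],1),round(d["confidence"],2)) for d in arm.pinpoint("side",q)])
print(proj("side",s["tool_pos"]+[.083,.003,.021]))
E
```

```text
[0.5252 0.1545 0.1549] [-3.1258 -0.0148  0.002 ] [ 0.2351 -0.4886 -1.2709] 0.40794067129035666
tongs_jaws [(array([228.9, 197.1]), 0.93), (array([392.5, 177.8]), 0.73), (array([306.4, 177.1]), 0.43)]
lens_center [(array([232.7, 191.6]), 0.71)]
lens [(array([327.1, 213.5]), 0.55), (array([234.6, 205.1]), 0.43)]
post_a_top [(array([228.8, 257.4]), 0.91), (array([318.7, 221.8]), 0.23)]
shutter_push [(array([235.7, 329.7]), 0.65)]
[231.1841 195.0263]
```

View pics/s7.png

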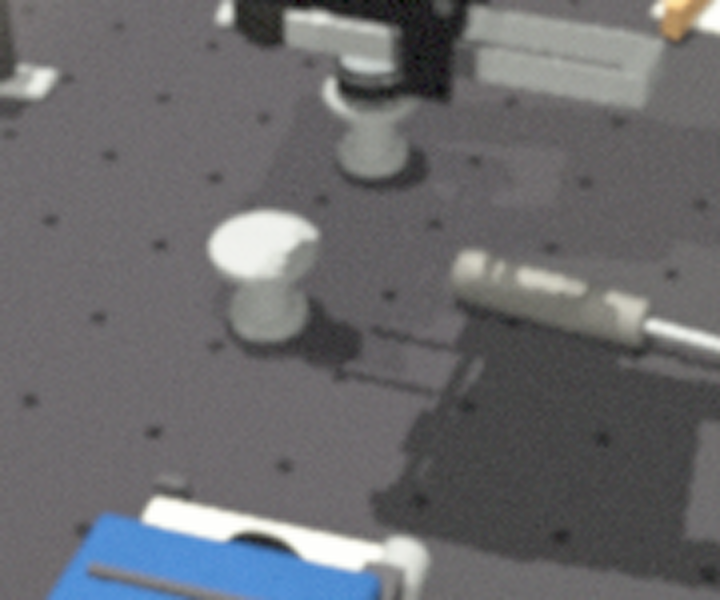

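The last view shows the post empty at (265,245) and the shutter bar level at (270,530). The tube is between the jaws at the top edge (260,20), and the driver and wide cell are undisturbed. I check the tube's uprightness numerically, since I have no picture views left.

```bash
python3 - <<'E'
from h import *
np.set_printoptions(precision=3,suppress=True)
arm.camera("side")
for d in arm.silhouettes("side","lens")[:2]:
    ys,xs=np.nonzero(d["region"]);print(d["rect"],round(d["confidence"],2),len(xs),xs.mean(),ys.mean())
    print([(int(y),int(xs[ys==y].min()),int(xs[ys==y].max())) for y in np.unique(ys)][::3])
s=arm.read_state();p=s["tool_pos"]+[.083,.003,.021]
print("expected bottom/top",proj("side",p-[0,0,.017]),proj("side",p+[0,0,.019]),s["t"],s["opening"])
E
```

```text
[225.8, 183.6, 237.7, 196.6] 0.75 151 230.39072847682118 190.03311258278146
[(183, 228, 233), (186, 225, 235), (189, 225, 235), (192, 225, 235), (195, 226, 236)]
expected bottom/top [231.396 202.758] [230.316 185.316] 20.7333 0.4033952304016786
```

```bash
python3 -c "
from workcell import arm
print(arm.close_job()); s=arm.read_state(); print(s['t'],s['opening'],s['contact_force'])"
```

```text
the job is handed in; nothing more can be done
None
the job is handed in; nothing more can be done
```

The job is handed in, at about 21 s on the robot's clock. No verdict was reported. I pressed the shutter arm down first, then took the large tongs from the rest, closed them on the slim tube and lifted it straight up off its post.

**Shutter:** it came to a firm stop at z = 0.068 m with 28.6 N upward (about 32 N in total). The last picture shows the bar still level in its catch.

**Tube:**
- The fingers stopped at 35.7 mm, which is the width where the jaws seat on the tube.
- I lifted about 113 mm, and the post was empty in the last picture.
- The tube's outline in the side camera had vertical edges within about a pixel of where it should be. The near jaw hid its lower half, so that part was not seen.
- The gripper's fingers stayed about 8 cm from the tube, on the tongs' grip, throughout.

**Other items:** the screwdriver and the wide lens cell looked untouched in the last picture. I did not look at the iris or the other tongs again after the lift.

**Disagreements:**
- My estimates of how far the jaws sat ahead of the gripper differed by 5–9 mm, so I backed off about 5 mm before closing.
- The networks sometimes reported wrong objects. I took only hits that matched the pictures.

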